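# Angle a long carton past the guide post into the shrink-tunnel lane

### The arm

A 6-joint arm with a two-finger parallel gripper is mounted at the origin on the work surface. World frame = base frame: x ahead of the robot, y to its left, z up, the work surface at z = 0. Lengths are in m, angles in rad, forces in N, time in s.
With the tool pointing down it reaches from about 0.3 to 0.875 m from the base axis. Payload 6.4 kg.
Tool frame: the origin (TCP) lies midway between the tips of the shut fingers; the grasp point (between the pads) lies 19 mm behind it; y points along the fingers, x is the direction in which the jaws open and shut, and the axes are right-handed (so a half turn about y gives the same grasp; the last joint's range is limited). The gripper opens to 85 mm and grips with 20 to 120 N. Pads are 22 mm wide; open, the fingers measure 114 mm over their backs; the gripper's body (76 mm by 85 mm) begins 54 mm behind the grasp point. The pads swing forward as they close: fully open they stand 13 mm farther back than shut.
Start: joints at [-1.543, 0.181, 1.607, -0, 1.354, -0.206], TCP at [0.133, -0.559, 0.231] pointing down, gripper open.
Joint ranges: [-2.99, 2.99], [-0.89, 2.07], [0.3, 2.58], [-1.14, 4.28], [0, 2.63], [-3.12, 3.12]. Speed limits (rad/s): [2.57, 2.57, 3.01, 3.14, 3.14, 3.14].

### API

Orientations are given as a unit quaternion [w, x, y, z].
In Python, from bench import ctrl gives the robot as it stands.
- The arm moves only by the tool step_arm, never from a script. Its argument "commands" is a list of rows, each a list of 7 numbers: the turn, a rotation vector about the tool's x, y, z in units of 6 degrees (1.0 is 6 degrees), then the shift along the tool's x, y, z in units of 30 mm (1.0 is 30 mm), then the opening, from 0 (shut) to 1 (fully open). A call has 1 to 10 rows; each row shifts and turns the commanded pose from where the row before left it, along the tool's axes as they then stand; what a row does not reach is not made up. A row lasts 1/10 s, in which the tool goes at most 50 mm and 8.59 degrees, less where a joint would pass 70% of its speed; a pose out of reach is approached as far as the arm can. A call with a number of a shift or a turn outside -1 to 1 is refused whole. A call with a gripper value outside its range is refused whole. The fingers move at their own pace and stop on an object; the grip force is fixed at half the most. Time passes only in rows, so rows that do not move let the fingers close. It gives the time, the measured TCP pose, the force and the opening at its end, in the units of the state.
- ctrl.get_obs(): the state, without advancing time (a new reading comes with each control period).
- ctrl.camera(name): name is "side" or "top" or "wrist"; returns (picture, depth): 420x560x3 uint8, blue, green, red; 420x560 float32, m along the optical axis (not along the pixel's ray), 0 where there is no reading.
- ctrl.get_calibration(name): a dict with "intrinsics" (3x3 intrinsics, pixels), "R" (3x3) and "t" (3): a world point X has camera coordinates R X + t. Camera axes: x right, y down, z forward; pixel columns grow to the right and rows downward; lengths in m; the calibration is good to about 2 mm. A picture is of the moment at which its call begins: read the wrist's pose just before it. get_calibration takes no time and is no camera call; for the wrist camera it gives the pose at the moment of the call.
- ctrl.hand_in(): hands the job in, once; it reports no verdict.
Trained networks look in the newest picture that a camera, given by its name, has taken for a name from the list of things; names that differ only in an ending like _2 or _b are one class to them, and where a whole thing is asked for, a point or a joint stands for the part that bears it (a point fixed in the world has none). Each returns a list of dicts, best first, with "p" (0 to 1); they miss things now and then, are a little off and sometimes report something else, mostly with a low value. They report only what shows in the picture. A call takes as long as a camera call.
- ctrl.boxes_of(thing, camera): "point" ([x, y, z] in m, in the coordinates of the camera as it stood for that picture, good to about 4 mm: the middle of the surface that is visible of it).
- ctrl.silhouettes(thing, camera): "pixels" (420x560 bool, what is visible of it).
The state is a dict: "time_s": time; "q": joint angles; "dq": joint speeds; "joint_efforts": joint torques, N m; "eef_pos": TCP position; "eef_rot": TCP orientation; "wrist_force": force on the tool from outside, world axes, zero at the start; "torque": the same for the moment, N m; "opening": opening from 0.0 (shut) to 1.0 (fully open).
Only numpy, scipy, OpenCV 4.12 (cv2) and the standard library are available. Lean on these libraries where they do the work, as an engineer would, in place of code of your own. Each camera call takes 0.05 s, during which the arm holds its last target.

### The job

Feed the long carton into the shrink tunnel's in-feed lane by pushing it over the bench with the fingertips or the outside of the fingers; never pick it up or tip it. It is too long to go in square, so push its left end in behind the round guide post at a slant, then push its right end round in front of the pusher plate, until the whole carton lies between the pusher and the waiting carton, straight and close along the back fence. Leave the waiting carton and everything else on the bench where it is, and finish with the hand clear.

Things in the scene. Friction and masses are not known exactly. Their poses are not given: they have to be found in the camera images.
- carton: the long carton: closed plain cardboard box, 55 wide x 260 long x 50 mm high, 0.25 to 0.5 kg, lying on the bench between robot and lane; slides when pushed. Origin: centre of its underside; its y axis runs along its length to its left end (robot's left, tunnel side), x across it towards the lane, z up
- carton_left (a point): centre of the long carton's left end face (the +y end), 25 mm above its underside
- carton_right (a point): centre of the long carton's right end face (the -y end), 25 mm above its underside
- lane: the tunnel's in-feed lane, fixed; its floor is the bench. Origin: on the bench where the back fence's inner face (x = 0, facing the robot) meets the plane of the pusher plate's face (y = 0). y runs along the lane to the tunnel (robot's left), x away from the robot through the fence. Aluminium fence: y = -100 to 680 mm, 20 thick, 46 high, brackets behind it to x = 65
- pusher (a point): middle of the pusher plate's face, which looks along the lane (+y of the lane), at the lane's right end; 45 mm in front of the fence's face, 31 mm above the bench. Plate: 78 mm wide, 12 thick, top at 56 mm. Behind it (-y) lie a thin rod and a fixed cylinder with two 42 mm wide mounts, 163 mm long in all, up to 60 mm high. Nothing of it moves
- guide: the lane's front guide, fixed, on the robot's side of the lane, axes as the lane's. Origin: at bench level on the axis of its round steel post (28 mm diameter, 70 high, black photo-eye on top to 86 mm). From the post a straight rail 12 thick, 45 high runs 275 mm along +y, with feet towards the robot to x = -45 mm
- post_top (a point): top of the guide post, 70 mm above its foot. The post's axis stands 110 mm from the fence's face (96 mm free between post and fence) and 195 to 235 mm along the lane from the pusher's face: that opening is shorter than the long carton
- waiting: the waiting carton: a short cardboard carton 62 x 110 x 52 mm high, already standing farther along the lane (its middle 500 to 530 mm from the pusher plate), ahead of the long one; a bystander. Origin: centre of its underside
- tape_roll: bystander: roll of brown packing tape lying flat, 100 mm across, 48 mm high, near the front guide on the robot's side. Origin: centre of its underside
- knife: bystander: retracted flat utility knife, 150 x 22 x 15 mm high, lying beside the pusher's cylinder on the robot's side, along the lane. Origin: near its middle, underside
- scissors: bystander: scissors with black ring handles lying flat, 210 mm long, 12 mm high, to the right. Origin: their pivot, underside
- cleaner: bystander: upright white bottle with a black cap, 60 mm across, 150 mm high, to the right. Origin: centre of its underside
- core: bystander: empty cardboard film core standing on end, 88 mm across, 110 mm high, to the left. Origin: centre of its underside
- mug: bystander: white mug, 80 mm across, 92 mm high, to the left near the robot. Origin: centre of its underside

How it is judged:
On the way:
1. the carton's left end is in the lane behind the guide post while the carton still lies at a slant (y of carton_left in the frame of guide above 0.014 m and x of carton_left in the frame of guide above 0.014 m and angle between the y axis of carton and the y axis of lane, either way round above 0.1 rad).
At the end, for the whole second after the job is handed in: The long carton rests flat on the bench in the lane, wholly to the tunnel side of the pusher plate's face and short of the waiting carton, within 3.4 degrees of parallel to the back fence and its middle within 12 mm of touching the fence; bystanders moved less than 20 mm; the hand touches nothing (x of carton in the frame of lane between -0.0395 and -0.0235 m and angle between the y axis of carton and the y axis of lane, either way round below 0.06 rad and y of carton in the frame of lane between 0.127 and 0.36 m and height (world z) of carton below 0.006 m and angle between carton's own z axis and vertical below 0.05 rad and linear speed of carton below 0.01 m/s).
It fails at once if the long carton is lifted or tipped (height (world z) of carton above 0.012 m or angle between carton's own z axis and vertical above 0.15 rad or height (world z) of any of carton_left, carton_right above 0.045 m).
It fails at once if a bystander is moved more than 20 mm or knocked over (distance of any of waiting, tape_roll, knife, scissors, cleaner, core, mug from where it was at the start of the episode above 0.02 m or angle between any of cleaner, core, mug, waiting's own z axis and vertical above 0.3 rad).
It also fails if it takes over 67 s, if anything falls off the work surface, if the arm or the gripper's body presses on something with over 40 N, if the wrist force passes 120 N, or if a joint passes its speed limit or range.

## Working session

There is one attempt and no reset: what is moved stays moved. The work goes in short steps, Python scripts to look and compute and a tool call to move; the robot and the scene stay as the last step left them, time stands still between calls to the robot, and variables do not carry over. Pictures are saved under pics/ and viewed, and the job is handed in when it is done.

Besides the shell and the picture viewer there is one more tool, called after "Emit:" as a command line: name --pt "numbers of a row" for each row, then --argument value for the rest. step_arm: Moves the arm, as the interface text tells. Its arguments: {"type":"object","properties":{"commands":{"type":"array"}},"required":["commands"]}

```bash
mkdir -p pics; ls; cat > h.py <<'E'
import numpy as np, cv2
from bench import ctrl
def snap(c,f):
    im,d=ctrl.camera(c); cv2.imwrite(f'pics/{f}.png',im); np.save(f'pics/{f}.npy',d); return im,d
def cal(c):
    k=ctrl.get_calibration(c); return np.array(k['intrinsics']),np.array(k['R']),np.array(k['t'])
def world(c,p):
    K,R,t=cal(c); return R.T@(np.array(p)-t)
def cloud(c,d):
    K,R,t=cal(c); v,u=np.mgrid[:d.shape[0],:d.shape[1]]
    P=np.stack([(u-K[0,2])/K[0,0]*d,(v-K[1,2])/K[1,1]*d,d],-1)
    return (P-t)@R
E
python3 - <<'E'
from h import *
o=ctrl.get_obs(); print({k:np.round(v,3) for k,v in o.items()})
for c in ['top','side','wrist']:
    im,d=snap(c,c+'0'); K,R,t=cal(c); print(c,K[0,0],np.round(-R.T@t,3),np.round(R,2).tolist())
E
```

```text
pics
{'time_s': np.float64(0.0), 'q': array([-1.543,  0.182,  1.608,  0.   ,  1.354, -0.206]), 'dq': array([-0.001,  0.002, -0.   ,  0.001, -0.   ,  0.001]), 'joint_efforts': array([-2.0000e-03, -4.4488e+01, -3.5134e+01, -0.0000e+00,  9.0000e-03,
       -0.0000e+00]), 'eef_pos': array([ 0.133, -0.559,  0.23 ]), 'eef_rot': array([ 0.555, -0.554,  0.439, -0.438]), 'wrist_force': array([ 0.758,  0.394, -0.756]), 'torque': array([ 0.006, -0.029, -0.021]), 'opening': np.float64(0.999)}
top 382.2006143071841 [ 0.472 -0.005  1.095] [[0.02, -1.0, 0.0], [-1.0, -0.02, -0.03], [0.03, 0.0, -1.0]]
side 388.3109704584694 [0.036 0.771 0.656] [[-0.85, -0.53, -0.02], [-0.28, 0.47, -0.84], [0.45, -0.71, -0.55]]
wrist 318.8504272409237 [ 0.201 -0.543  0.375] [[0.23, -0.97, -0.0], [-0.93, -0.22, 0.28], [-0.27, -0.06, -0.96]]
```

View pics/top0.png

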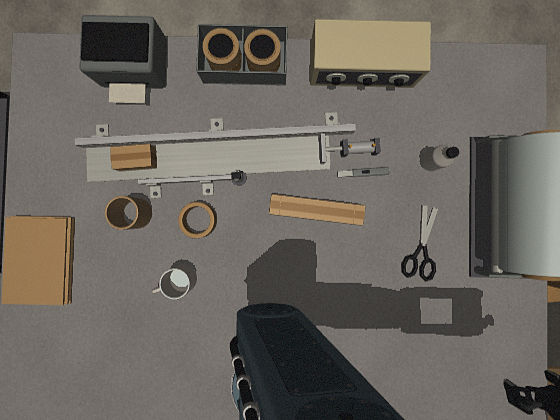

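View pics/side0.png

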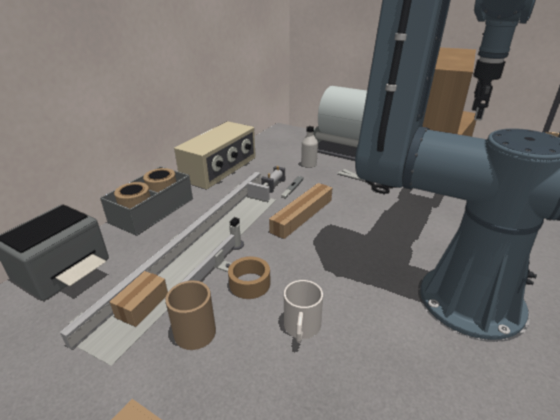

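```bash
python3 - <<'E'
from h import *
d=np.load('pics/top0.npy'); C=cloud('top',d)
im=cv2.imread('pics/top0.png')
for th in ['carton','waiting','tape_roll','knife','guide','pusher','lane','core','mug','cleaner','scissors','post_top']:
    r=ctrl.silhouettes(th,'top')
    for x in r[:2]:
        m=x['pixels']&(d>0); P=C[m]
        if len(P)==0: continue
        print(th,round(x['p'],2),m.sum(),'mean',P.mean(0).round(3),'med z',np.percentile(P[:,2],[10,50,95]).round(3),'x',np.percentile(P[:,0],[1,99]).round(3),'y',np.percentile(P[:,1],[1,99]).round(3))
        if th in('carton','waiting'):
            Q=P[P[:,2]>P[:,2].max()-0.012]; rc=cv2.minAreaRect((Q[:,:2]*1000).astype(np.float32)); print(rc)
E
```

```text
carton 0.68 1852 mean [ 0.499 -0.112  0.049] med z [0.047 0.049 0.053] x [0.465 0.534] y [-0.236  0.013]
((499.73724365234375, -112.09991455078125), (257.1898193359375, 54.8031120300293), 84.36370086669922)
carton 0.53 997 mean [ 0.407 -0.419  0.007] med z [0.    0.008 0.012] x [0.312 0.517] y [-0.458 -0.363]
((414.5101318359375, -419.1499938964844), (93.98943328857422, 208.13519287109375), 80.40110778808594)
waiting 0.82 1098 mean [0.632 0.395 0.047] med z [0.028 0.051 0.055] x [0.6   0.667] y [0.345 0.454]
((634.45947265625, 401.6397705078125), (62.048099517822266, 111.5877456665039), 5.7773542404174805)
tape_roll 0.85 534 mean [0.464 0.218 0.042] med z [0.026 0.047 0.05 ] x [0.417 0.512] y [0.168 0.264]
knife 0.64 376 mean [ 0.61  -0.249  0.012] med z [0.009 0.012 0.017] x [0.598 0.626] y [-0.317 -0.175]
knife 0.51 1803 mean [ 0.499 -0.112  0.049] med z [0.047 0.049 0.053] x [0.465 0.534] y [-0.237  0.013]
guide 0.7 998 mean [0.57  0.229 0.032] med z [0.003 0.04  0.084] x [0.529 0.601] y [0.09  0.371]
guide 0.54 1086 mean [0.479 0.397 0.069] med z [0.018 0.072 0.11 ] x [0.437 0.52
[... 227 characters left out ...]
re 0.63 1038 mean [0.479 0.398 0.07 ] med z [0.021 0.073 0.11 ] x [0.439 0.52 ] y [0.354 0.438]
mug 0.74 980 mean [0.294 0.267 0.042] med z [0.004 0.038 0.092] x [0.26  0.336] y [0.221 0.319]
mug 0.55 631 mean [0.464 0.218 0.04 ] med z [0.015 0.046 0.05 ] x [0.417 0.513] y [0.168 0.266]
cleaner 0.59 693 mean [ 0.643 -0.427  0.09 ] med z [0.026 0.098 0.15 ] x [0.619 0.672] y [-0.459 -0.41 ]
scissors 0.84 823 mean [ 0.396 -0.417  0.008] med z [0.004 0.008 0.013] x [0.309 0.51 ] y [-0.455 -0.362]
scissors 0.24 1147 mean [0.632 0.397 0.045] med z [0.019 0.051 0.055] x [0.599 0.673] y [0.345 0.457]
post_top 0.6 977 mean [0.569 0.23  0.032] med z [0.003 0.04  0.084] x [0.532 0.601] y [0.09  0.374]
```

```bash
python3 - <<'E'
from h import *
d=np.load('pics/top0.npy'); C=cloud('top',d); P=C.reshape(-1,3); P=P[(d>0).ravel()]
# fence top
F=P[(abs(P[:,2]-0.046)<0.006)&(P[:,0]>0.64)&(P[:,0]<0.74)&(P[:,1]<0.545)&(P[:,1]>-0.2)]
# robust line: front edge by y-bins
ys,xs=[],[];bx=[]
for y in np.arange(-0.13,0.54,0.01):
    s=F[(abs(F[:,1]-y)<0.005)]
    if len(s)>3: ys.append(y);xs.append(s[:,0].min());bx.append(s[:,0].max())
ys=np.array(ys);xs=np.array(xs);bx=np.array(bx)
for arr in(xs,bx):
    k=np.ones(len(ys),bool)
    for i in range(5):
        a=np.polyfit(ys[k],arr[k],1);r=arr-np.polyval(a,ys);k=abs(r)<0.005
    print(a,k.sum(),len(k),r[k].std())
print('fence y',F[:,1].min(),F[:,1].max())
a=np.polyfit(ys,xs,1)
# pusher plate
Q=P[(P[:,2]>0.048)&(P[:,2]<0.066)&(P[:,0]>0.58)&(P[:,0]<0.72)&(P[:,1]<-0.08)&(P[:,1]>-0.3)]
print('pusher',len(Q)); 
S=Q[Q[:,1]>-0.17];print(S.min(0),S.max(0),np.percentile(S[:,1],[5,50,95]),cv2.minAreaRect((S[:,:2]*1000).astype(np.float32)))
T=P[(P[:,2]>0.055)&(P[:,0]>0.54)&(P[:,0]<0.62)&(abs(P[:,1]-0.1)<0.04)]
print('post',len(T),T.mean(0),T.min(0),T.max(0), (T.min(0)+T.max(0))/2)
R=P[(abs(P[:,2]-0.045)<0.006)&(P[:,0]>0.54)&(P[:,0]<0.6)&(P[:,1]>0.12)&(P[:,1]<0.37)]
print('rail',cv2.minAreaRect((R[:,:2]*1000).astype(np.float32)), np.polyfit(R[:,1],R[:,0],1))
E
```

```text
[-0.07418178  0.70539732] 53 67 0.0005724723765554833
[-0.07411326  0.72444088] 67 67 0.0010003062848890128
fence y -0.19973593036423587 0.5446061597003106
pusher 272
[ 0.63020316 -0.15335325  0.04805475] [ 0.71974915 -0.08459715  0.06018075] [-0.13218918 -0.12588318 -0.11989097] ((674.6279296875, -119.73213195800781), (89.08687591552734, 68.76603698730469), 0.9736547470092773)
post 92 [0.58494899 0.10719953 0.08041751] [0.57360016 0.09471726 0.05726347] [0.6012895  0.12035043 0.08927199] [0.58744483 0.10753384 0.07326773]
rail ((574.4403076171875, 246.8578338623047), (17.397117614746094, 244.0670166015625), 4.279964447021484) [-0.07615199  0.59478237]
```

```bash
python3 - <<'E'
import cv2
im=cv2.imread('pics/top0.png'); cv2.imwrite('pics/top0c.png',cv2.resize(im[110:240,70:400],None,fx=2.4,fy=2.4,interpolation=cv2.INTER_CUBIC))
E
```

```text
(no output)
```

View pics/top0c.png

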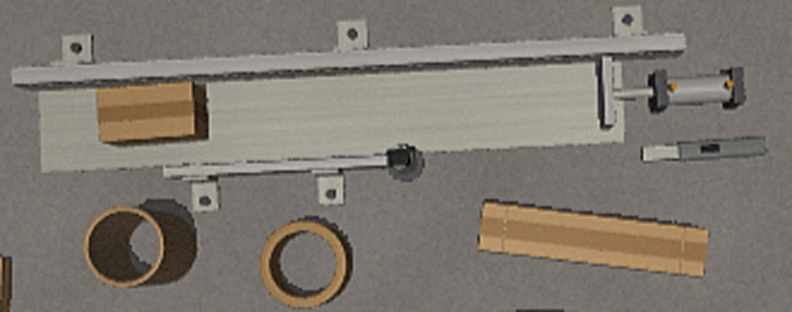

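```bash
cat >> h.py <<'E'
from scipy.spatial.transform import Rotation as Ro
A=0.0742
EY=np.array([-np.sin(A),np.cos(A)]); EX=np.array([np.cos(A),np.sin(A)])
FX=0.7055   # fence face x at y=0
POST=np.array([0.5872,0.1075])
# lane origin: on fence face line at pusher-face plane; YP = EY.p of pusher face
YP=None
def pose():
    o=ctrl.get_obs(); q=o['eef_rot']; return o,np.array(o['eef_pos']),Ro.from_quat([q[1],q[2],q[3],q[0]]).as_matrix()
E
python3 - <<'E'
from h import *
o,p,R=pose(); print(p,R.round(3))
d=np.load('pics/top0.npy'); C=cloud('top',d); P=C.reshape(-1,3); P=P[(d>0).ravel()]
L=np.stack([P[:,:2]@EX-FX*EX[0],P[:,:2]@EY],1)
m=(P[:,2]>0.05)&(P[:,2]<0.064)&(L[:,0]>-0.1)&(L[:,0]<-0.004)&(L[:,1]>-0.2)&(L[:,1]<-0.14)
Q=L[m]; print(len(Q),Q.min(0),Q.max(0)); print(np.sort(Q[:,1])[-15:].round(4)); print(np.percentile(Q[:,1],[5,25,50,75,95]).round(4))
print('post',POST@EX-FX*EX[0],POST@EY)
for n,c in dict(carton=(.4997,-.1121),waiting=(.6345,.4016),knife=(.61,-.249),tape=(.464,.218)).items():
    c=np.array(c);print(n,(c@EX-FX*EX[0]).round(4),(c@EY).round(4))
E
```

```text
[ 0.13321669 -0.55939039  0.23132622] [[ 0.232 -0.     0.973]
 [-0.973 -0.     0.232]
 [ 0.    -1.    -0.   ]]
125 [-0.08451163 -0.18149385] [-0.00694721 -0.16931525]
[-0.1707 -0.1707 -0.1705 -0.1705 -0.1702 -0.17   -0.17   -0.1699 -0.1697
 -0.1697 -0.1696 -0.1694 -0.1693 -0.1693 -0.1693]
[-0.1804 -0.1782 -0.1749 -0.172  -0.1697]
post -0.11000530805480824 0.06367393693617307
carton -0.2135 -0.1488
waiting -0.041 0.3535
knife -0.1137 -0.2935
tape -0.2247 0.183
```

```bash
cat >> h.py <<'E'
YP=-0.169
def w2l(p): p=np.asarray(p)[:2]; return np.array([p@EX-FX*EX[0],p@EY-YP])
def l2w(l): return EX*(l[0]+FX*EX[0])+EY*(l[1]+YP)
def axes(yaw): # tool axes in world for tool z yaw
    z=np.array([np.cos(yaw),np.sin(yaw),0]); y=np.array([0,0,-1.]); return np.stack([np.cross(y,z),y,z],1)
def plan(xy,z,yaw):
    o,p,R=pose(); y0=np.arctan2(R[1,2],R[0,2])
    dy=(yaw-y0+np.pi)%(2*np.pi)-np.pi
    print('t',round(o['time_s'],2),'at',p.round(4),'lane',w2l(p).round(4),'yaw',round(y0,3),'F',np.round(o['wrist_force'],1),'open',round(float(o['opening']),2))
    d=axes(yaw).T@(np.array([xy[0],xy[1],z])-p)
    print('turn units y',round(-np.degrees(dy)/6,2),'tilt',np.round(R[:,1],3),'shift units after turn',np.round(d/0.03,2))
def carton(c='top',f='x'):
    im,d=snap(c,f); C=cloud(c,d)
    r=ctrl.silhouettes('carton',c); best=None
    for x in r:
        P=C[x['pixels']&(d>0)]; P=P[(P[:,2]>0.042)&(P[:,2]<0.058)]
        if len(P)<150: continue
        rc=cv2.minAreaRect((P[:,:2]*1000).astype(np.float32)); b=cv2.boxPoints(rc)/1000
        e=[b[1]-b[0],b[2]-b[1]]; e=e[0] if np.linalg.norm(e[0])>np.linalg.norm(e[1]) else e[1]
        if e[1]<0:e=-e
        th=np.arctan2(e[0],e[1])+A
        print('p',round(x['p'],2),len(P),'size',np.round(rc[1],0),'c world',np.round(rc[0],1),'lane',w2l(np.array(rc[0])/1000).round(4),'theta',round(float(th),3))
E
python3 - <<'E'
from h import *
yaw=-.098; c=np.array([.4997,-.1121]); n=np.array([np.cos(yaw),np.sin(yaw)]); u=np.array([-n[1],n[0]])
plan(c-n*(.0275+.011+.02)+u*.025,.01,yaw)
E
```

```text
t 0.75 at [ 0.1332 -0.5594  0.2313] lane [-0.6122 -0.3987] yaw 0.234 F [-0.4 -0.7  0.1] open 1.0
turn units y 3.17 tilt [-0. -0. -1.] shift units after turn [-16.87   7.38   8.75]
```

Emit:
step_arm --pt "0 1 0 0 0 0 1" --pt "0 1 0 0 0 0 1" --pt "0 1 0 0 0 0 1" --pt "0 0.17 0 -0.87 0 0.75 1" --pt "0 0 0 -1 0 0.6 1" --pt "0 0 0 -1 0 0.6 1" --pt "0 0 0 -1 0 0.6 1" --pt "0 0 0 -1 0 0.5 1" --pt "0 0 0 -1 0 0.5 1" --pt "0 0 0 -1 0 0.5 1"

```text
time_s: 1.75
eef_pos: [0.2745, -0.3646, 0.2314]
eef_rot: [-0.475, 0.475, -0.524, 0.524]
wrist_force: [0.1, 0.2, 0.6]
opening: 1.008
```

Emit:
step_arm --pt "0 0 0 -1 0 0.5 1" --pt "0 0 0 -1 0 0.5 1" --pt "0 0 0 -1 0 0.5 1" --pt "0 0 0 -1 0 0.5 1" --pt "0 0 0 -1 0 0.5 1" --pt "0 0 0 -1 0 0.5 1" --pt "0 0 0 -1 0 0.4 1" --pt "0 0 0 -1 0 0.4 1" --pt "0 0 0 -1 0 0.5 1" --pt "0 0 0 -1 0 0.5 1"

```text
time_s: 2.75
eef_pos: [0.4472, -0.08, 0.2316]
eef_rot: [-0.475, 0.475, -0.524, 0.524]
wrist_force: [-0.0, -0.6, 0.0]
opening: 0.998
```

```bash
python3 - <<'E'
from h import *
yaw=-.098; c=np.array([.4997,-.1121]); n=np.array([np.cos(yaw),np.sin(yaw)]); u=np.array([-n[1],n[0]])
plan(c-n*(.0275+.011+.02)+u*.025,.01,yaw)
E
```

```text
t 2.75 at [ 0.4472 -0.08    0.2316] lane [-0.2635  0.0561] yaw -0.098 F [-0.  -0.6  0. ] open 1.0
turn units y -0.0 tilt [ 0.001 -0.    -1.   ] shift units after turn [ 0.06  7.39 -0.1 ]
```

Emit:
step_arm --pt "0 0 0 0 1 -0.1 1" --pt "0 0 0 0 1 0 1" --pt "0 0 0 0 1 0 1" --pt "0 0 0 0 1 0 1" --pt "0 0 0 0 1 0 1" --pt "0 0 0 0 1 0 1" --pt "0 0 0 0 0.8 0 1" --pt "0 0 0 0 0.5 0 1" --pt "0 0 0 0 0.09 0 1" --pt "0 0 0 0 0 0 1"

```text
time_s: 3.75
eef_pos: [0.4435, -0.0809, 0.0095]
eef_rot: [0.475, -0.475, 0.524, -0.524]
wrist_force: [0.1, -0.4, -0.1]
opening: 1.002
```

```bash
python3 - <<'E'
from h import *
yaw=-.098; c=np.array([.4997,-.1121]); n=np.array([np.cos(yaw),np.sin(yaw)]); u=np.array([-n[1],n[0]])
plan(c-n*(.0275+.011+.02)+u*.025,.01,yaw)
snap('side','s1')
E
```

```text
t 3.75 at [ 0.4435 -0.0809  0.0095] lane [-0.2673  0.0554] yaw -0.098 F [ 0.1 -0.4 -0.1] open 1.0
turn units y -0.0 tilt [-0.001  0.    -1.   ] shift units after turn [ 0.02 -0.02  0.02]
```

View pics/s1.png

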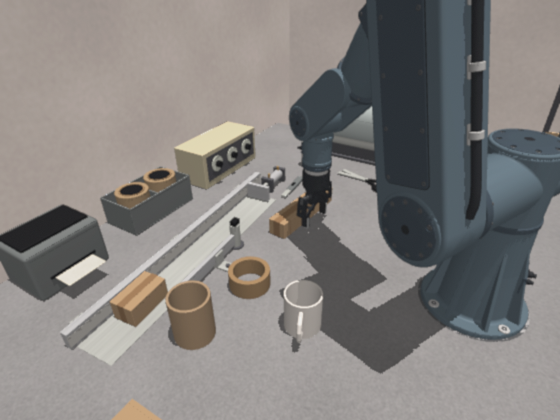

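Emit:
step_arm --pt "0 0 0 0 0 0.2 1" --pt "0 0 0 0 0 0.2 1" --pt "0 0 0 0 0 0.15 1" --pt "0 0 0 0 0 0.12 1" --pt "0 0.12 0 -0.016 0 0.105 1" --pt "0 0.12 0 -0.016 0 0.105 1" --pt "0 0.12 0 -0.016 0 0.105 1" --pt "0 0.12 0 -0.016 0 0.105 1" --pt "0 0.12 0 -0.016 0 0.105 1" --pt "0 0.12 0 -0.016 0 0.105 1"

```text
time_s: 4.8
eef_pos: [0.4815, -0.0819, 0.0092]
eef_rot: [0.454, -0.455, 0.543, -0.541]
wrist_force: [-6.4, 1.2, 5.1]
opening: 0.999
```

Emit:
step_arm --pt "0 0.12 0 -0.016 0 0.105 1" --pt "0 0.12 0 -0.016 0 0.105 1" --pt "0 0.12 0 -0.016 0 0.105 1" --pt "0 0.12 0 -0.016 0 0.105 1" --pt "0 0.12 0 -0.016 0 0.105 1" --pt "0 0.12 0 -0.016 0 0.105 1" --pt "0 0.12 0 -0.016 0 0.105 1" --pt "0 0.12 0 -0.016 0 0.105 1" --pt "0 0.12 0 -0.016 0 0.105 1" --pt "0 0.12 0 -0.016 0 0.105 1"

```text
time_s: 5.8
eef_pos: [0.5132, -0.0842, 0.0092]
eef_rot: [0.419, -0.42, 0.57, -0.568]
wrist_force: [-6.1, 2.4, 5.3]
opening: 1.001
```

```bash
python3 - <<'E'
from h import *
plan((.45,-.08),.01,-.346)
carton('top','t2')
E
```

```text
t 5.8 at [ 0.5132 -0.0842  0.0092] lane [-0.198  0.047] yaw -0.3 F [-6.1  2.4  5.3] open 1.0
turn units y 0.44 tilt [-0.003  0.001 -1.   ] shift units after turn [ 0.58 -0.03 -2.03]
```

View pics/t2.png

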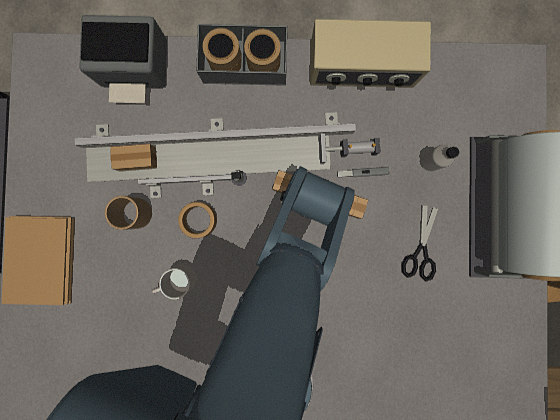

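Emit:
step_arm --pt "0 0.12 0 -0.016 0 0.105 1" --pt "0 0.12 0 -0.016 0 0.105 1" --pt "0 0.12 0 -0.016 0 0.105 1" --pt "0 0.12 0 -0.016 0 0.105 1" --pt "0 0.12 0 -0.016 0 0.105 1" --pt "0 0 0 0 0 -0.4 1" --pt "0 0 0 0 0 -0.8 1" --pt "0 0 0 0 -1 -0.5 1" --pt "0 0 0 0 -1 0 1" --pt "0 0 0 0 -1 0 1"

```text
time_s: 6.9
eef_pos: [0.4828, -0.0699, 0.1009]
eef_rot: [-0.402, 0.401, -0.582, 0.582]
wrist_force: [0.7, 0.0, 0.6]
opening: 0.998
```

Emit:
step_arm --pt "0 0 0 0 -1 0 0.3" --pt "0 0 0 1 -0.5 -1 0.3" --pt "0 0 0 1 0 -1 0.3" --pt "0 0 0 1 0 -1 0.3" --pt "0 0 0 1 0 -1 0.3"

```text
time_s: 7.4
eef_pos: [0.3274, -0.1406, 0.1454]
eef_rot: [-0.402, 0.402, -0.581, 0.583]
wrist_force: [0.0, 0.4, 0.5]
opening: 0.302
```

```bash
python3 - <<'E'
from h import *
plan((.45,-.08),.01,-.346)
carton('top','t3')
E
```

```text
t 7.4 at [ 0.3274 -0.1406  0.1454] lane [-0.3875  0.0046] yaw -0.362 F [0.  0.4 0.5] open 0.3
turn units y -0.15 tilt [ 0.002 -0.002 -1.   ] shift units after turn [-3.29  4.51  3.16]
p 0.68 1894 size [260.  56.] c world [ 557.3 -126.1] lane [-0.1571  0.0019] theta 0.439
```

View pics/t3.png

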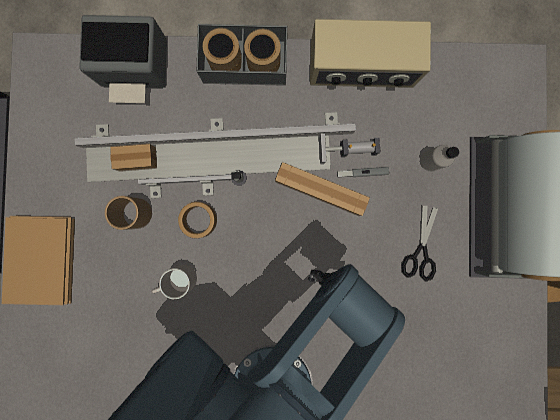

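```bash
python3 - <<'E'
from h import *
th=.439; c=np.array([-.1571,.0019]); u=np.array([np.sin(th),np.cos(th)])
t=l2w(c-u*(.13+.011+.022)); print(t, l2w(c)); yaw=A+np.pi/2-th; print(yaw)
plan(t,.016,yaw); print(pose()[0]['q'].round(3))
E
```

```text
[ 0.49919033 -0.27840398] [ 0.55734261 -0.12613017]
1.2059963267948965
t 7.5 at [ 0.3253 -0.1413  0.1449] lane [-0.3896  0.0039] yaw -0.367 F [ 1.2  0.6 -0. ] open 0.3
turn units y -15.02 tilt [ 0.    -0.002 -1.   ] shift units after turn [ 7.04  4.3  -2.2 ]
[-7.470e-01 -2.530e-01  2.212e+00 -1.000e-03  1.181e+00  1.191e+00]
```

Emit:
step_arm --pt "0 -1 0 0 0 0 0.3" --pt "0 -1 0 0 0 0 0.3" --pt "0 -1 0 0 0 0 0.3" --pt "0 -1 0 0 0 0 0.3" --pt "0 -1 0 0 0 0 0.3" --pt "0 -1 0 0 0 0 0.3" --pt "0 -1 0 0 0 0 0.3" --pt "0 -1 0 0 0 0 0.3" --pt "0 -1 0 0 0 0 0.3" --pt "0 -1 0 0 0 0 0.3"

```text
time_s: 8.5
eef_pos: [0.3291, -0.14, 0.1453]
eef_rot: [-0.639, 0.64, -0.301, 0.303]
wrist_force: [0.1, -0.6, 0.3]
opening: 0.304
```

Emit:
step_arm --pt "0 -1 0 0 0 0 0.3" --pt "0 -1 0 0 0 0 0.3" --pt "0 -1 0 0 0 0 0.3" --pt "0 -1 0 0 0 0 0.3" --pt "0 -1 0 0 0 0 0.3" --pt "0 0 0 1 0 -0.4 0.3" --pt "0 0 0 1 0 -0.4 0.3" --pt "0 0 0 1 0 -0.5 0.3" --pt "0 0 0 1 0 -0.5 0.3" --pt "0 0 0 1 0 -0.5 0.3"

```text
time_s: 9.5
eef_pos: [0.4459, -0.2585, 0.1449]
eef_rot: [-0.695, 0.696, -0.127, 0.128]
wrist_force: [1.1, 0.0, -0.3]
opening: 0.301
```

Emit:
step_arm --pt "0 0 0 1 0 0 0.3" --pt "0 0 0 1 0 0 0.3" --pt "0 0 0 0 0 0 0.3"

```text
time_s: 9.8
eef_pos: [0.5036, -0.2801, 0.1449]
eef_rot: [-0.695, 0.696, -0.126, 0.129]
wrist_force: [0.1, 0.4, -0.1]
opening: 0.299
```

```bash
python3 - <<'E'
from h import *
plan(( 0.49919, -0.2784),.016,1.206)
E
```

```text
t 9.8 at [ 0.5036 -0.2801  0.1449] lane [-0.2221 -0.1477] yaw 1.209 F [ 0.1  0.4 -0.1] open 0.3
turn units y 0.03 tilt [ 0.003 -0.002 -1.   ] shift units after turn [-0.16  4.3   0.  ]
```

Emit:
step_arm --pt "0 0 0 -0.16 1 0 0.3" --pt "0 0 0 0 1 0 0.3" --pt "0 0 0 0 1 0 0.3" --pt "0 0 0 0 0.8 0 0.3" --pt "0 0 0 0 0.5 0 0.3" --pt "0 0 0 0 0 0.25 0.3" --pt "0 0 0 0 0 0.25 0.3" --pt "0 0 0 0 0 0.2 0.3" --pt "0 0 0 0 0 0.2 0.3" --pt "0 0 0 0 0 0.2 0.3"

```text
time_s: 10.8
eef_pos: [0.508, -0.2466, 0.0171]
eef_rot: [-0.695, 0.696, -0.126, 0.128]
wrist_force: [-2.0, -4.3, 4.0]
opening: 0.3
```

Emit:
step_arm --pt "0 0 0 0 0 0.3 0.3" --pt "0 0 0 0 0 0.3 0.3" --pt "0 0 0 0 0 0.3 0.3" --pt "0 0 0 0 0 0.3 0.3" --pt "0 0 0 0 0 0.3 0.3" --pt "0 0 0 0 0 0.3 0.3" --pt "0 0 0 0 0 0.3 0.3" --pt "0 0 0 0 0 0.3 0.3"

```text
time_s: 11.6
eef_pos: [0.5336, -0.1795, 0.0171]
eef_rot: [-0.695, 0.696, -0.126, 0.128]
wrist_force: [-2.3, -5.6, 4.6]
opening: 0.296
```

```bash
python3 - <<'E'
from h import *
plan(( 0.49919, -0.2784),.016,1.206)
carton('top','t4')
E
```

```text
t 11.6 at [ 0.5336 -0.1795  0.0171] lane [-0.1847 -0.0496] yaw 1.209 F [-2.3 -5.6  4.6] open 0.3
turn units y 0.03 tilt [ 0.002 -0.003 -1.   ] shift units after turn [ 0.1   0.04 -3.49]
p 0.88 1617 size [226.  55.] c world [591.8 -34.4] lane [-0.116   0.0909] theta 0.439
```

View pics/t4.png

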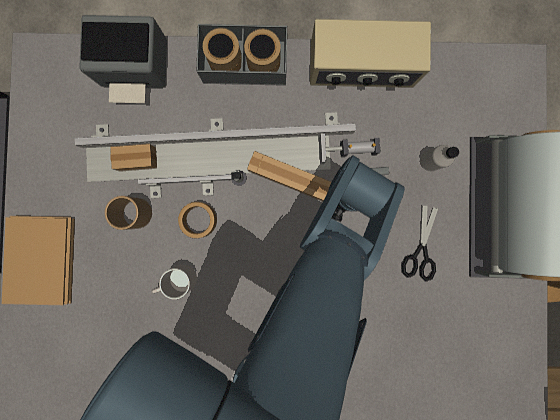

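Emit:
step_arm --pt "0 0 0 -0.03 0 0.3 0.3" --pt "0 0 0 -0.03 0 0.3 0.3" --pt "0 0 0 -0.03 0 0.3 0.3" --pt "0 0 0 -0.03 0 0.3 0.3" --pt "0 0 0 -0.03 0 0.3 0.3" --pt "0 0 0 -0.03 0 0.3 0.3" --pt "0 0 0 -0.02 0 0.3 0.3" --pt "0 0 0 0 0 0.2 0.3"

```text
time_s: 12.5
eef_pos: [0.5518, -0.1124, 0.0164]
eef_rot: [-0.695, 0.696, -0.127, 0.128]
wrist_force: [-2.4, -5.4, 5.0]
opening: 0.299
```

```bash
python3 - <<'E'
from h import *
plan(( 0.49919, -0.2784),.016,1.206)
carton('top','t5')
im=cv2.imread('pics/t5.png'); cv2.imwrite('pics/t5c.png',cv2.resize(im[110:240,70:400],None,fx=2.4,fy=2.4,interpolation=cv2.INTER_CUBIC))
E
```

```text
t 12.5 at [ 0.5518 -0.1124  0.0164] lane [-0.1616  0.016 ] yaw 1.209 F [-2.4 -5.4  5. ] open 0.3
turn units y 0.03 tilt [ 0.001 -0.002 -1.   ] shift units after turn [ 0.34  0.01 -5.79]
p 0.62 1448 size [209.  55.] c world [614.4  42. ] lane [-0.0878  0.1654] theta 0.438
p 0.19 353 size [ 19. 285.] c world [574.4 238.5] lane [-0.1131  0.3643] theta 0.009
```

View pics/t5c.png

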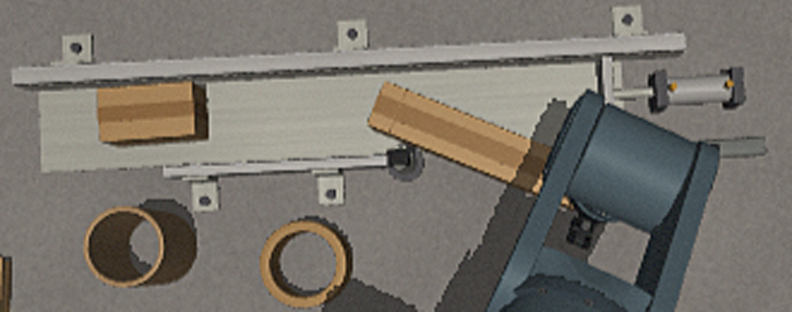

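Emit:
step_arm --pt "0 0 0 0 0 0.3 0.3" --pt "0 0 0 0 0 0.3 0.3" --pt "0 0 0 0 0 0.2 0.3" --pt "0 0 0 0 0 0.05 0.3" --pt "0 0 0 0 0 -0.5 0.3" --pt "0 0 0 0 0 -1 0.3" --pt "0 0 0 0 -1 0 0.3" --pt "0 0 0 0 -1 0 0" --pt "0 0 0 -1 -1 0 0" --pt "0 0 0 -1 -0.5 0 0"

```text
time_s: 13.6
eef_pos: [0.4883, -0.1097, 0.1224]
eef_rot: [0.696, -0.695, 0.127, -0.128]
wrist_force: [-0.4, -0.2, 1.1]
opening: -0.005
```

Emit:
step_arm --pt "0 1 0 -1 0 0 0" --pt "0 1 0 -1 0 0 0" --pt "0 1 0 -1 0 0 0" --pt "0 1 0 -0.5 0 0 0" --pt "0 1 0 0 0 0 0"

```text
time_s: 14.1
eef_pos: [0.3938, -0.0577, 0.1196]
eef_rot: [0.639, -0.638, 0.305, -0.303]
wrist_force: [1.1, -0.1, -0.0]
opening: 0.002
```

```bash
python3 - <<'E'
from h import *
plan(( 0.49919, -0.2784),.016,1.206)
carton('top','t6')
im=cv2.imread('pics/t6.png'); cv2.imwrite('pics/t6c.png',cv2.resize(im[110:240,70:400],None,fx=2.4,fy=2.4,interpolation=cv2.INTER_CUBIC))
E
```

```text
t 14.1 at [ 0.3938 -0.0577  0.1196] lane [-0.3151  0.0823] yaw 0.681 F [ 1.1 -0.1 -0. ] open 0.0
turn units y -5.01 tilt [-0.002  0.002 -1.   ] shift units after turn [ 5.91  3.45 -5.62]
p 0.67 1870 size [259.  56.] c world [614.5  42.2] lane [-0.0876  0.1655] theta 0.437
p 0.31 2313 size [126. 840.] c world [652.5 136.6] lane [-0.0427  0.2569] theta 0.0
```

View pics/t6c.png

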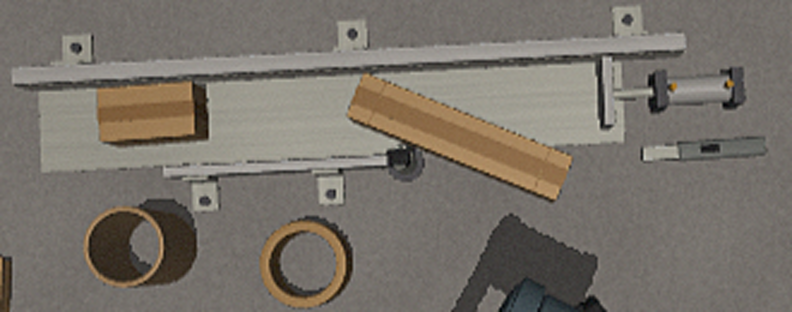

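```bash
python3 - <<'E'
from h import *
plan(l2w((-.186,.095)),.02,-.28)
E
```

```text
t 14.2 at [ 0.3956 -0.0589  0.1202] lane [-0.3134  0.0809] yaw 0.684 F [ 0.3 -0.2  0.2] open -0.0
turn units y 9.21 tilt [-0.     0.001 -1.   ] shift units after turn [-1.91  3.34  3.82]
```

Emit:
step_arm --pt "0 1 0 0 0 0 0" --pt "0 1 0 0 0 0 0" --pt "0 1 0 0 0 0 0" --pt "0 1 0 0 0 0 0" --pt "0 1 0 0 0 0 0" --pt "0 1 0 0 0 0 0" --pt "0 1 0 0 0 0 0" --pt "0 1 0 0 0 0 0" --pt "0 1 0 0 0 0 0" --pt "0 0.2 0 -1 0 0.8 0"

```text
time_s: 15.2
eef_pos: [0.4256, -0.0376, 0.1199]
eef_rot: [0.424, -0.425, 0.566, -0.565]
wrist_force: [1.2, -0.8, 1.1]
opening: -0.0
```

Emit:
step_arm --pt "0 0 0 -0.9 0 1 0" --pt "0 0 0 0 0 1 0" --pt "0 0 0 0 0 1 0" --pt "0 0 0 0 1 0 0" --pt "0 0 0 0 1 0 0" --pt "0 0 0 0 0.9 0 0" --pt "0 0 0 0 0.44 0 0" --pt "0 0 0 0 0 0 0"

```text
time_s: 16.0
eef_pos: [0.5195, -0.0348, 0.0182]
eef_rot: [0.425, -0.427, 0.566, -0.563]
wrist_force: [0.3, -0.1, 0.5]
opening: -0.003
```

```bash
python3 - <<'E'
from h import *
plan(l2w((-.104,.058)),.02,-.28)
E
```

```text
t 16.0 at [ 0.5195 -0.0348  0.0182] lane [-0.1881  0.0958] yaw -0.277 F [ 0.3 -0.1  0.5] open -0.0
turn units y 0.03 tilt [-0.004  0.002 -1.   ] shift units after turn [ 0.21 -0.06  3.07]
```

Emit:
step_arm --pt "0 0 0 0.02 0 0.2 0" --pt "0 0 0 0.02 0 0.2 0" --pt "0 0 0 0.02 0 0.2 0" --pt "0 0 0 0.02 0 0.25 0" --pt "0 0 0 0.02 0 0.25 0" --pt "0 0 0 0.02 0 0.25 0" --pt "0 0 0 0.02 0 0.25 0" --pt "0 0 0 0.02 0 0.25 0" --pt "0 0 0 0.02 0 0.2 0"

```text
time_s: 16.9
eef_pos: [0.5796, -0.0572, 0.0204]
eef_rot: [-0.426, 0.426, -0.564, 0.565]
wrist_force: [-3.6, 0.3, 2.6]
opening: -0.002
```

```bash
python3 - <<'E'
from h import *
plan(l2w((-.104,.058)),.02,-.28)
carton('top','t7')
im=cv2.imread('pics/t7.png'); cv2.imwrite('pics/t7c.png',cv2.resize(im[110:240,70:400],None,fx=2.4,fy=2.4,interpolation=cv2.INTER_CUBIC))
E
```

```text
t 16.9 at [ 0.5796 -0.0572  0.0204] lane [-0.1298  0.069 ] yaw -0.278 F [-3.6  0.3  2.6] open -0.0
turn units y 0.02 tilt [ 0.  0. -1.] shift units after turn [0.05 0.01 0.93]
p 0.95 1099 size [154.  55.] c world [638.5  91.4] lane [-0.06    0.2129] theta 0.216
```

View pics/t7c.png

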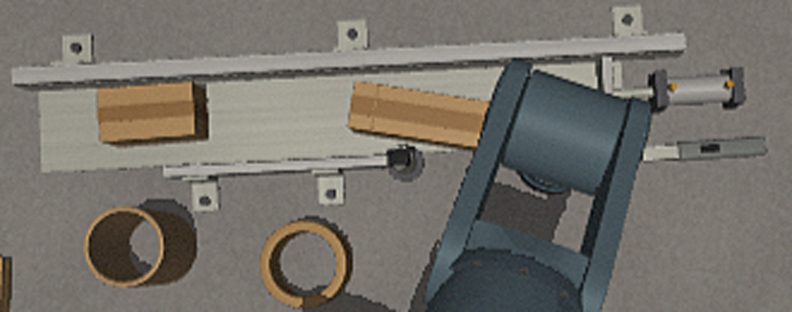

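Emit:
step_arm --pt "0 0 0 -0.03 0 0.2 0" --pt "0 0 0 -0.03 0 0.2 0" --pt "0 0 0 -0.04 0 0.2 0" --pt "0 0 0 -0.04 0 0.2 0" --pt "0 0 0 -0.04 0 0.15 0" --pt "0 0 0 0 0 0 0"

```text
time_s: 17.6
eef_pos: [0.6088, -0.0597, 0.0205]
eef_rot: [-0.426, 0.426, -0.564, 0.565]
wrist_force: [0.5, -0.1, 0.7]
opening: -0.002
```

```bash
python3 - <<'E'
from h import *
plan(l2w((-.104,.058)),.02,-.28)
carton('top','t8')
E
```

```text
t 17.6 at [ 0.6088 -0.0597  0.0205] lane [-0.1009  0.0643] yaw -0.278 F [ 0.5 -0.1  0.7] open -0.0
turn units y 0.02 tilt [ 0.001 -0.    -1.   ] shift units after turn [ 0.23  0.02 -0.02]
```

Emit:
step_arm --pt "0 0 0 0 0 -0.6 0" --pt "0 0 0 0 0 -1 0" --pt "0 0 0 0 -0.5 -1 0" --pt "0 0 0 0 -0.5 -1 0" --pt "0 -1 0 0 0 -1 0" --pt "0 -1 0 0 0 -1 0"

```text
time_s: 18.3
eef_pos: [0.445, -0.0162, 0.0511]
eef_rot: [-0.484, 0.483, -0.515, 0.516]
wrist_force: [-0.2, 0.3, 0.6]
opening: -0.004
```

```bash
python3 - <<'E'
from h import *
plan(l2w((-.104,.12)),.02,.04)
carton('top','t9')
im=cv2.imread('pics/t9.png'); cv2.imwrite('pics/t9c.png',cv2.resize(im[110:240,70:400],None,fx=2.4,fy=2.4,interpolation=cv2.INTER_CUBIC))
E
```

```text
t 18.3 at [ 0.445  -0.0162  0.0511] lane [-0.261   0.1199] yaw -0.064 F [-0.2  0.3  0.6] open -0.0
turn units y -1.0 tilt [ 0.002 -0.    -1.   ] shift units after turn [-0.18  1.04  5.23]
p 0.63 1866 size [ 54. 259.] c world [645.   40.9] lane [-0.0573  0.162 ] theta 0.053
```

View pics/t9c.png

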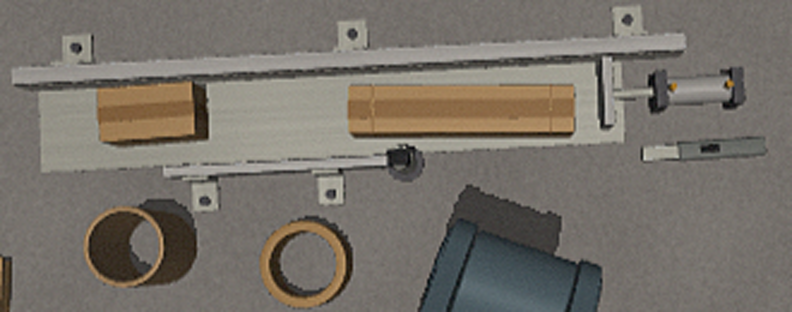

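```bash
python3 - <<'E'
from h import *
plan(l2w((-.135,.14)),.018,.06)
E
```

```text
t 18.4 at [ 0.4414 -0.015   0.0497] lane [-0.2645  0.1213] yaw -0.066 F [ 0.6 -0.   0.3] open 0.0
turn units y -1.2 tilt [-0.004  0.001 -1.   ] shift units after turn [-0.68  1.06  4.31]
```

Emit:
step_arm --pt "0 -1 0 0 0 0 0.6" --pt "0 -0.2 0 -0.5 0 0 0.6" --pt "0 0 0 -0.18 0.56 0 0.6" --pt "0 0 0 0 0.5 0.3 0.6" --pt "0 0 0 0 0 1 0.6" --pt "0 0 0 0 0 1 0.6" --pt "0 0 0 0 0 1 0.6" --pt "0 0 0 0 0 0.6 0.6" --pt "0 0 0 0 0 0.4 0.6" --pt "0 0 0 0 0 0 0.6"

```text
time_s: 19.4
eef_pos: [0.5759, 0.0109, 0.019]
eef_rot: [0.514, -0.513, 0.485, -0.487]
wrist_force: [-0.3, -0.2, 0.1]
opening: 0.601
```

```bash
python3 - <<'E'
from h import *
plan(l2w((-.067,.14)),.018,.074)
E
```

```text
t 19.4 at [0.5759 0.0109 0.019 ] lane [-0.1285  0.1372] yaw 0.056 F [-0.3 -0.2  0.1] open 0.6
turn units y -0.17 tilt [ 0.003 -0.    -1.   ] shift units after turn [-0.09  0.03  2.05]
```

Emit:
step_arm --pt "0 -0.1 0 0 0 0.25 0.6" --pt "0 -0.07 0 0 0 0.25 0.6" --pt "0 0 0 0 0 0.25 0.6" --pt "0 0 0 0 0 0.25 0.6" --pt "0 0 0 0 0 0.25 0.6" --pt "0 0 0 0 0 0.25 0.6" --pt "0 0 0 0 0 0.2 0.6" --pt "0 0 0 0 0 0.15 0.6" --pt "0 0 0 0 0 0.1 0.6" --pt "0 0 0 0 0 0 0.6"

```text
time_s: 20.4
eef_pos: [0.6317, 0.0155, 0.0185]
eef_rot: [-0.518, 0.519, -0.481, 0.481]
wrist_force: [-3.6, -1.1, 3.0]
opening: 0.603
```

```bash
python3 - <<'E'
from h import *
plan(l2w((-.067,.14)),.018,.074)
E
```

```text
t 20.4 at [0.6317 0.0155 0.0185] lane [-0.0724  0.1376] yaw 0.075 F [-3.6 -1.1  3. ] open 0.6
turn units y 0.01 tilt [-0.001  0.    -1.   ] shift units after turn [-0.08  0.02  0.18]
```

Emit:
step_arm --pt "0 0 0 0 0 0.07 0.6" --pt "0 0 0 0 0 0.07 0.6" --pt "0 0 0 0 0 0.04 0.6" --pt "0 0 0 0 0 0 0.6"

```text
time_s: 20.8
eef_pos: [0.6369, 0.0159, 0.0184]
eef_rot: [-0.518, 0.519, -0.481, 0.481]
wrist_force: [-4.3, -0.2, 2.0]
opening: 0.6
```

```bash
python3 - <<'E'
from h import *
plan(l2w((-.067,.14)),.018,.074)
E
```

```text
t 20.8 at [0.6369 0.0159 0.0184] lane [-0.0672  0.1376] yaw 0.075 F [-4.3 -0.2  2. ] open 0.6
turn units y 0.01 tilt [-0.001  0.    -1.   ] shift units after turn [-0.08  0.01  0.01]
```

Back off along −z and look.

Emit:
step_arm --pt "0 0 0 0 0 -0.3 0.6" --pt "0 0 0 0 0 -1 0.6" --pt "0 0 0 0 0 -1 0.6" --pt "0 0 0 0 0 -1 0.6" --pt "0 0 0 0 -0.5 -1 0.6" --pt "0 0 0 0 -0.5 -1 0.6" --pt "0 0 0 0 0 -1 0.6" --pt "0 0 0 0 0 0 0.6"

```text
time_s: 21.6
eef_pos: [0.4452, 0.0022, 0.0482]
eef_rot: [-0.518, 0.518, -0.482, 0.481]
wrist_force: [-0.1, -0.4, -0.0]
opening: 0.594
```

```bash
python3 - <<'E'
from h import *
plan(l2w((-.135,.14)),.018,.074)
carton('top','t10')
im=cv2.imread('pics/t10.png'); cv2.imwrite('pics/t10c.png',cv2.resize(im[110:240,70:400],None,fx=2.4,fy=2.4,interpolation=cv2.INTER_CUBIC))
E
```

```text
t 21.6 at [0.4452 0.0022 0.0482] lane [-0.2595  0.1381] yaw 0.074 F [-0.1 -0.4 -0. ] open 0.59
turn units y 0.0 tilt [-0.002  0.    -1.   ] shift units after turn [-0.06  1.01  4.15]
p 0.61 1865 size [ 57. 260.] c world [673.5  44.8] lane [-0.0286  0.1637] theta 0.003
p 0.16 445 size [97. 97.] c world [463.8 217.2] lane [-0.225   0.3512] theta -0.704
```

View pics/t10c.png

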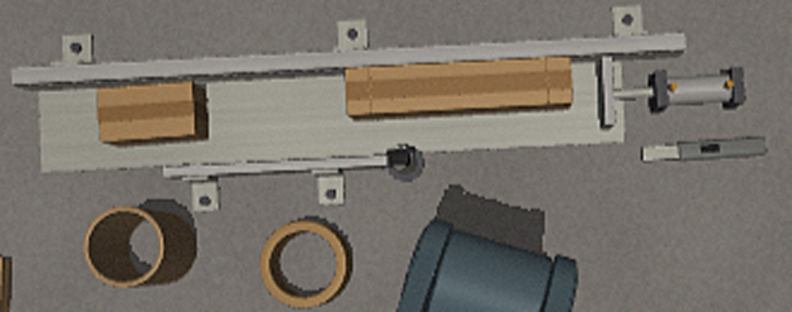

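```bash
python3 - <<'E'
from h import *
print(ctrl.hand_in())
E
```

```text
the job is handed in; nothing more can be done
None
```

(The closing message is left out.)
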